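# Nest two steel measures on the hook stand

## Task

Put the two steel measuring scoops away on the hook of the black stand: first the large one, its eye over the upturned hook and its bowl standing on the stand's base plate, then the small one, its eye over the same hook and its bowl nested inside the large bowl. Leave both standing upright, and do not move the coral mug.

Things in the scene. Friction and masses are not known exactly. Their poses are not given: they have to be found in the camera images.
- stand: Black steel hook stand, fixed. Origin at desk level under the hook: a bright vertical prong 8 mm thick on the z axis, free end 105 mm up. Base plate 6 mm thick, 120 mm wide (y), x = -195 to +60 mm; bowls stand on it at x = -130, y = 0 mm, handles along +x to the hook. A back plate at x = +38 to +54 mm, 50 mm wide, rises to 64 mm; the arm from it to the prong stays below 35 mm.
- scoop_large: Large steel measuring scoop, loose, about 0.14 kg. Round open bowl 84 mm across the rim (76 at the foot), 48 mm high, wall 3 mm, floor 4 mm thick. Origin: centre of the bowl's underside, z up the bowl's axis. A level straight handle runs along +x from the rim to the eye: 10 mm wide (y), 40 to 48 mm above the origin, free to grip from x = 45 to 110 mm.
- scoop_small: Small steel measuring scoop, loose, about 0.1 kg. Round open bowl 60 mm across the rim (52 at the foot), 50 mm high. Origin: centre of the bowl's underside, z up the bowl's axis. A level straight handle runs along +x to the eye: 18 mm wide (y), 54 to 62 mm above the origin, free to grip from x = 35 to 110 mm. Nested on the large bowl's floor, its handle lies 10 mm above the large one's.
- large_eye (a point): Centre of the ring eye at the end of the large scoop's handle, 130 mm along +x and 44 mm above the scoop's origin. The ring lies level: hole about 25 mm across, ring bar 7 mm thick, 39 mm over all.
- small_eye (a point): Centre of the ring eye at the end of the small scoop's handle, 130 mm along +x and 58 mm above the scoop's origin. The ring lies level: hole about 25 mm across, ring bar 7 mm thick, 39 mm over all.
- mug: Coral ceramic mug, 80 mm across, 92 mm high, handle at its own +y, standing on an 8 mm thick round wooden coaster. Origin at the centre of its underside. Leave it where it is.
Things that resemble listed ones, but are neither listed nor needed, are in the scene too. What is shaped like the scoop_small but blue or green is not meant.

How it is judged:
On the way, in this order (a step that is already met when the one before it is completed fails the run):
1. the large scoop alone is on the hook, its bowl upright on the base plate (horizontal distance between large_eye and stand below 0.014 m and z of large_eye in the frame of stand below 0.09 m and angle between scoop_large's own z axis and vertical below 0.18 rad and x of scoop_large in the frame of stand below -0.1 m and y of scoop_large in the frame of stand between -0.03 and 0.03 m and z of scoop_large in the frame of stand below 0.014 m and linear speed of scoop_large below 0.03 m/s and horizontal distance between small_eye and stand above 0.05 m), for 0.2 s.
2. the small scoop is on the same hook, its bowl nested upright in the large bowl (horizontal distance between each of large_eye, small_eye and stand below 0.014 m and z of each of large_eye, small_eye in the frame of stand below 0.09 m and angle between each of scoop_large, scoop_small's own z axis and vertical below 0.18 rad and x of scoop_large in the frame of stand below -0.1 m and y of scoop_large in the frame of stand between -0.03 and 0.03 m and z of scoop_large in the frame of stand below 0.014 m and horizontal distance between scoop_small and scoop_large below 0.02 m and z of scoop_small in the frame of scoop_large below 0.012 m), for 0.2 s.
At the end, for the whole second after the job is handed in: Both eyes over the hook (within 14 mm of its axis, at most 90 mm high); large bowl on the base plate (underside under 14 mm, within 30 mm of the centre line); small bowl inside it (centres within 20 mm, undersides within 12 mm); both upright within 10 degrees, at rest; mug not moved (all of step 2 and linear speed of each of scoop_large, scoop_small below 0.03 m/s); the robot touches nothing.
It fails at once if the coral mug is moved by more than 30 mm or tipped (distance of mug from where it was at the start of the episode above 0.03 m or angle between mug's own z axis and vertical above 0.35 rad).
It also fails if it takes over 64 s, if anything falls off the work surface, if the arm or the gripper's body presses on something with over 40 N, if the wrist force passes 120 N, or if a joint passes its speed limit or range.

## Robot

A 6-joint arm with a two-finger parallel gripper is mounted at the origin on the work surface. World frame = base frame: x ahead of the robot, y to its left, z up, the work surface at z = 0. Lengths are in m, angles in rad, forces in N, time in s.
With the tool pointing down it reaches from about 0.425 to 0.925 m from the base axis. Payload 12.5 kg.
Tool frame: the origin (TCP) lies between the finger pads; the fingertips stand 25 mm ahead of it and the grasp point (between the pads) lies 6 mm ahead of it; z points along the fingers, y is the direction in which the jaws open and shut (so a half turn about z gives the same grasp; the last joint's range is limited). The gripper opens to 85 mm and grips with 20 to 120 N. Pads are 22 mm wide; open, the fingers measure 114 mm over their backs; the gripper's body (76 mm by 85 mm) begins 54 mm behind the grasp point. The pads swing forward as they close: fully open they stand 13 mm farther back than shut.
Start: joints at [-1.424, 0.491, 1.559, -0, 1.092, -0.106], TCP at [0.156, -0.605, 0.256] pointing down, gripper open.
Joint ranges: [-3.1, 3.1], [-0.84, 2.19], [0.05, 2.79], [-1.13, 4.28], [0.06, 2.93], [-2.69, 2.69]. Speed limits (rad/s): [2.22, 2.22, 2.79, 3.14, 3.14, 3.14].

## Interface

Orientations are given as a rotation vector (axis times angle).
In Python, from station import telemetry, imaging, robot, models gives the robot as it stands. The module is installed in compiled form; this text tells all that it offers.
- The arm moves only by the shell command python3 -m handwheel 'ROWS' [FORCE]. ROWS is JSON, a list of rows, each an object with "gripper": the opening, from 0 (shut) to 1 (fully open); "xyz": the shift along the world's x, y, z normalised to -1 to 1, where 1 is 0.2 m, a list of three; "roll": the turn about the world's z normalised to -1 to 1, where 1 is pi/2 rad. A call has 1 to 12 rows; each row is the pose to reach, as a shift and turn from the pose commanded when the call began; what a row does not reach only later rows make up. A row lasts 1/10 s, in which the tool goes at most 50 mm and 8.59 degrees, less where a joint would pass 70% of its speed; a pose out of reach is approached as far as the arm can. A call with a number of a shift or a turn outside -1 to 1 is refused whole. A call with a gripper value outside its range is refused whole. The fingers move at their own pace and stop on an object; FORCE is the grip in N (left out, the last holds). Time passes only in rows, so rows that repeat a pose let the fingers close. It gives the time, the measured TCP pose, the force and the opening at its end, in the units of the state.
- telemetry.read_state(): the state, without advancing time (a new reading comes with each control period).
- imaging.read_camera(name): name is "scene" or "top"; returns a dict with "color" (400x640x3 uint8, red, green, blue), "fovy" (degrees; the focal length in pixels is half the picture's height over the tangent of half this angle, whatever the lens; pixels are square), "cx", "cy" (the principal point, pixels), "R" (3x3) and "t" (3): a world point X has camera coordinates R X + t. Camera axes: x right, y down, z forward; pixel columns grow to the right and rows downward; lengths in m; the calibration is good to about 2 mm. A picture is of the moment at which its call begins. There is no depth.
- robot.hand_in(): hands the job in, once; it reports no verdict.
Trained networks look in a picture, given as the dict that the camera call returned (one of the last four; its "shot" number tells which), for a name from the list of things; names that differ only in an ending like _2 or _b are one class to them, and where a whole thing is asked for, a point or a joint stands for the part that bears it (a point fixed in the world has none). Each returns a list of dicts, best first, with "confidence" (0 to 1); they miss things now and then, are a little off and sometimes report something else, mostly with a low value. They report only what shows in the picture. A call takes as long as a camera call. They do not tell look-alikes from the thing itself.
- models.recognise(query, picture): "point" ([column, row] in pixels, amid what is visible of it).
- models.masks_of(query, picture): "region" (400x640 bool, what is visible of it) and "point" ([column, row] in pixels, amid what is visible of it).
- models.place_of(query, picture): "point" ([column, row] in pixels: a listed point, or the origin of a listed thing).
The state is a dict: "time_s": time; "joint_pos": joint angles; "qd": joint speeds; "joint_torque": joint torques, N m; "eef_pos": TCP position; "orientation": TCP orientation; "contact_force": force on the tool from outside, world axes, zero at the start; "torque": the same for the moment, N m; "finger_gap": opening from 0.0 (shut) to 1.0 (fully open).
Only numpy, scipy, OpenCV 4.12 (cv2) and the standard library are available. Lean on these libraries where they do the work, as an engineer would, in place of code of your own. Each camera call takes 0.05 s, during which the arm holds its last target.

## Working session

There is one attempt and no reset: what is moved stays moved. The work goes in short steps, Python scripts to look and compute and a shell command to move; the robot and the scene stay as the last step left them, time stands still between calls to the robot, and variables do not carry over. Pictures are saved under pics/ and viewed, and the job is handed in when it is done.

```bash
mkdir -p pics; cat > h.py <<'E'
import numpy as np, cv2, pickle
from station import telemetry, imaging, robot, models
def save(p,name,crop=None,s=1):
    im=p["color"][:,:,::-1]
    if crop: x0,y0,x1,y1=crop; im=im[y0:y1,x0:x1]
    im=cv2.resize(np.ascontiguousarray(im),None,fx=s,fy=s,interpolation=cv2.INTER_CUBIC)
    cv2.imwrite("pics/"+name,im)
def f(p): return 200/np.tan(np.radians(p["fovy"])/2)
def ray(p,uv):
    R=np.array(p["R"]);t=np.array(p["t"])
    d=np.array([(uv[0]-p["cx"])/f(p),(uv[1]-p["cy"])/f(p),1.])
    return -R.T@t, R.T@d
def atz(p,uv,z):
    c,d=ray(p,uv); return c+d*(z-c[2])/d[2]
def proj(p,X):
    q=np.array(p["R"])@np.array(X)+np.array(p["t"]); return np.array([p["cx"]+f(p)*q[0]/q[2],p["cy"]+f(p)*q[1]/q[2]])
def tri(a,b):
    (c1,d1),(c2,d2)=a,b
    A=np.stack([d1,-d2],1); s=np.linalg.lstsq(A,c2-c1,rcond=None)[0]
    p1=c1+d1*s[0];p2=c2+d2*s[1]; return (p1+p2)/2,np.linalg.norm(p1-p2)
E
python3 - <<'E'
from h import *
for n in("scene","top"):
    p=imaging.read_camera(n); save(p,n+"0.png")
    pickle.dump(p,open(n+"0.pkl","wb"))
    print(n,{k:(np.round(v,3).tolist() if k!="color" else 0) for k,v in p.items()})
    for q in("stand","scoop_large","scoop_small","large_eye","small_eye","mug"):
        print(q,[(np.round(r["point"]).tolist(),round(r["confidence"],2)) for r in models.place_of(q,p)])
    for q in ("scoop_large","scoop_small"):print(q,"rec",[(np.round(r["point"]).tolist(),round(r["confidence"],2)) for r in models.recognise(q,p)])
E
```

```text
scene {'color': 0, 'fovy': 57.245, 'cx': 319.381, 'cy': 198.57, 'R': [[-0.816, 0.578, 0.003], [0.336, 0.477, -0.812], [-0.471, -0.661, -0.584]], 't': [0.416, -0.144, 1.161], 'shot': 1}
stand [([291.0, 229.0], 0.58)]
scoop_large [([398.0, 280.0], 0.62)]
scoop_small [([304.0, 148.0], 0.75), ([273.0, 159.0], 0.72)]
large_eye [([362.0, 305.0], 0.79)]
small_eye [([318.0, 120.0], 0.91), ([230.0, 160.0], 0.86)]
mug [([276.0, 301.0], 0.82)]
scoop_large rec [([395.0, 276.0], 0.59)]
scoop_small rec [([267.0, 153.0], 0.7), ([429.0, 207.0], 0.6), ([306.0, 137.0], 0.56)]
top {'color': 0, 'fovy': 47.715, 'cx': 319.494, 'cy': 204.697, 'R': [[-0.007, -1.0, -0.009], [-0.998, 0.008, -0.064], [0.064, 0.009, -0.998]], 't': [0.025, 0.525, 1.197], 'shot': 2}
stand [([319.0, 181.0], 0.65), ([425.0, 164.0], 0.62)]
scoop_large [([228.0, 211.0], 0.94)]
scoop_small [([428.0, 219.0], 0.73), ([426.0, 259.0], 0.59), ([266.0, 284.0], 0.56)]
large_eye [([211.0, 162.0], 0.7)]
small_eye [([459.0, 304.0], 0.94), ([214.0, 300.0], 0.57), ([227.0, 210.0], 0.19)]
mug [([257.0, 127.0], 0.87)]
scoop_large rec [([217.0, 209.0], 0.78)]
scoop_small rec [([259.0, 292.0], 0.78), ([441.0, 269.0], 0.68), ([428.0, 207.0], 0.64)]
```

View pics/scene0.png

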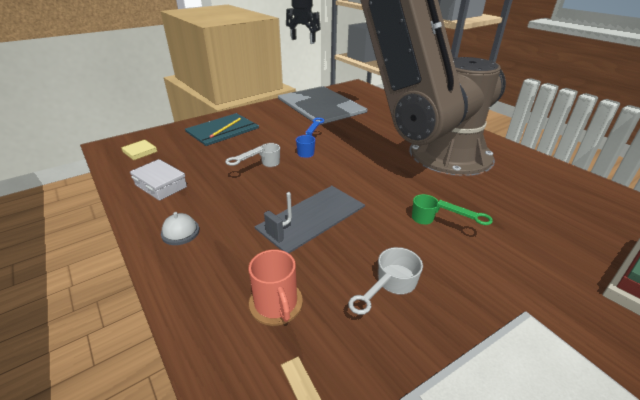

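View pics/top0.png

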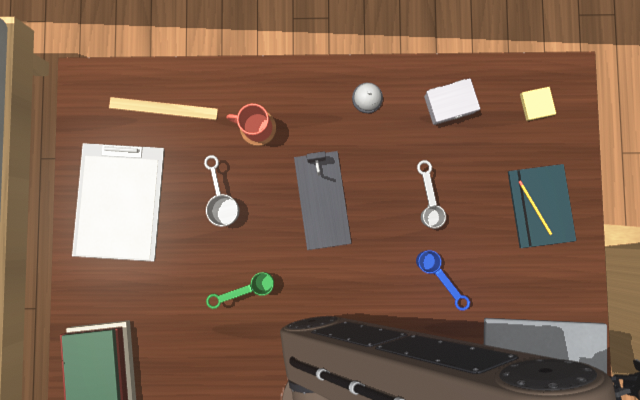

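The top view shows the steel small scoop at (433,217) with its eye at (425,168). The blue one at (430,262) and the green one at (262,284) are decoys. There is only one large steel scoop, at (222,211) with its eye at (211,162). The hook is at about (318,165) and the mug at (257,122). I'll enlarge these to confirm.

```bash
python3 - <<'E'
from h import *
p=pickle.load(open("top0.pkl","rb"));s=pickle.load(open("scene0.pkl","rb"))
def crop(p,b,k): 
    x0,y0,x1,y1=b;return cv2.resize(p["color"][y0:y1,x0:x1,::-1].copy(),None,fx=k,fy=k,interpolation=cv2.INTER_CUBIC)
A=[crop(p,(195,150,255,235),4),crop(p,(285,145,365,255),4)[:340],crop(p,(405,155,455,240),4)]
cv2.imwrite("pics/c1.png",np.hstack(A))
B=[crop(s,(340,240,430,320),4),crop(s,(250,180,350,260),4)]
cv2.imwrite("pics/c2.png",np.hstack(B))
cv2.imwrite("pics/c3.png",crop(s,(220,130,290,185),8))
E
```

```text
(no output)
```

View pics/c1.png

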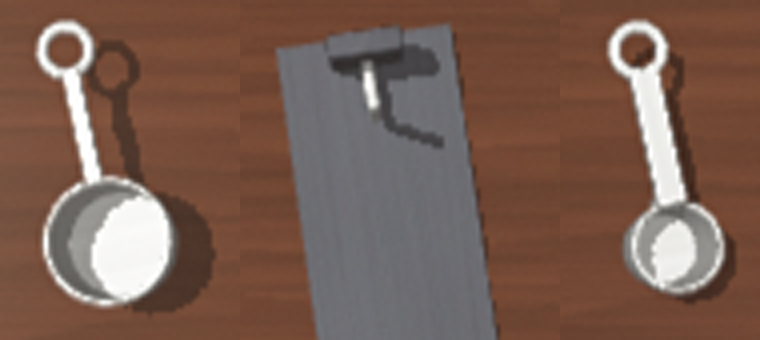

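View pics/c2.png

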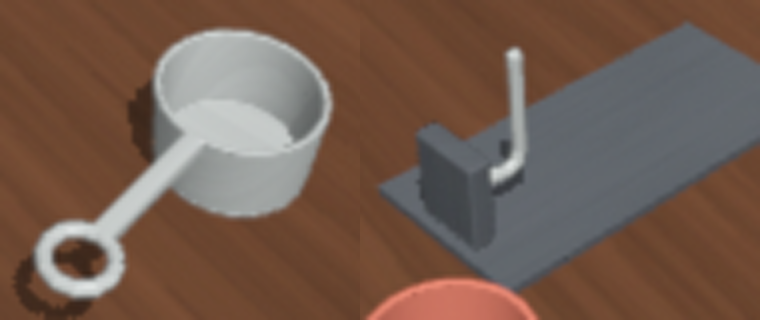

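View pics/c3.png

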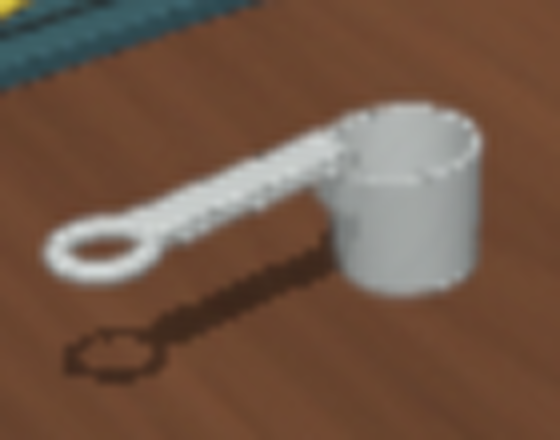

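```bash
python3 - <<'E'
from h import *
p=pickle.load(open("top0.pkl","rb"));s=pickle.load(open("scene0.pkl","rb"))
# ellipse-based measurement: bright low-saturation pixels
for nm,im,b in(("top",p,(290,145,355,255)),("scene",s,(250,180,370,255))):
    x0,y0,x1,y1=b;k=5
    cv2.imwrite(f"pics/st_{nm}.png",cv2.resize(im["color"][y0:y1,x0:x1,::-1].copy(),None,fx=k,fy=k,interpolation=cv2.INTER_CUBIC))
E
```

```text
(no output)
```

View pics/st_top.png

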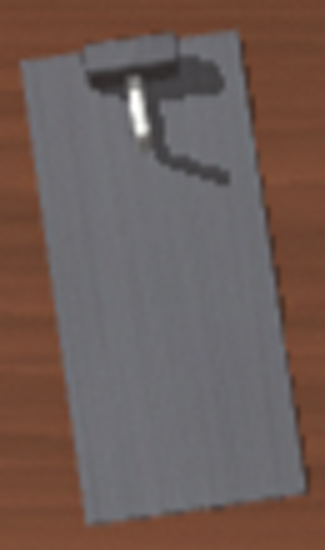

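View pics/st_scene.png

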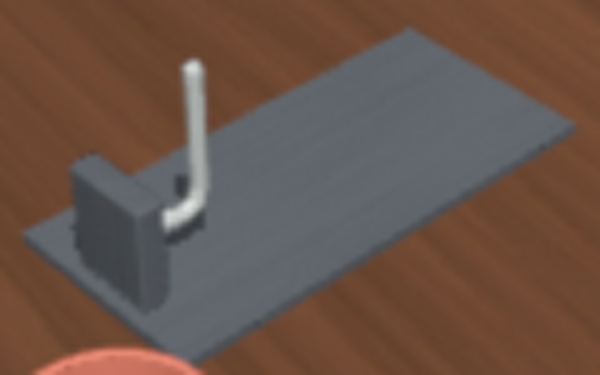

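```bash
cat > fit.py <<'E'
from h import *
from scipy.optimize import least_squares
def pose(v,X): 
    c,s_=np.cos(v[2]),np.sin(v[2]); return np.array([v[0]+c*X[0]-s_*X[1],v[1]+s_*X[0]+c*X[1],X[2]])
def fit(obs,v0):
    fun=lambda v:np.concatenate([proj(c,pose(v,X))-np.array(u) for c,X,u in obs])
    r=least_squares(fun,v0,loss="soft_l1"); return r.x,np.round(r.fun,1).reshape(-1,2)
E
python3 - <<'E'
from fit import *
p=pickle.load(open("top0.pkl","rb"));s=pickle.load(open("scene0.pkl","rb"))
T=lambda x,y,k,ox,oy:(x/k+ox-.4,y/k+oy-.4)
st=[]
for X,u in(((.06,.06),(22,62)),((.06,-.06),(238,33)),((-.195,-.06),(307,492)),((-.195,.06),(88,524))): st.append((p,(*X,.006),T(*u,5,290,145)))
for X,u in(((.06,-.06),(23,235)),((-.195,-.06),(410,27)),((-.195,.06),(574,126))): st.append((s,(*X,.006),T(*u,5,250,180)))
st.append((s,(0,0,.104),T(193,64,5,250,180)))
v,r=fit(st,[.6,0,0]);print("stand",v,r.tolist())
print("tip in top",proj(p,pose(v,(0,0,.105))),"base",proj(p,pose(v,(0,0,.03))),"crop tip",(proj(p,pose(v,(0,0,.105)))-[290,145])*5)
L=[(p,(.13,0,.044),T(65,50,4,195,150)),(p,(0,0,.048),T(109,240,4,195,150)),(s,(.13,0,.044),T(79,259,4,340,240)),(s,(0,0,.048),T(243,92,4,340,240))]
vl,r=fit(L,[.5,.2,0]);print("L",vl,r.tolist())
S=[(p,(.13,0,.058),T(78,48,4,405,155)),(p,(0,0,.050),T(120,246,4,405,155)),(s,(.13,0,.058),T(103,249,8,220,130)),(s,(0,0,.05),T(409,143,8,220,130))]
vs,r=fit(S,[.5,-.2,0]);print("S",vs,r.tolist())
m=[(p,(0,0,.1),)]
np.save("poses.npy",np.array([v,vl,vs]))
# overlay
def ov(c,im):
  k=2;I=cv2.resize(im,None,fx=k,fy=k,interpolation=cv2.INTER_CUBIC)
  def pl(V,P,col): cv2.polylines(I,[np.int32([(proj(c,pose(V,X))+.5)*k for X in P])],True,col,1)
  pl(v,[(.06,.06,.006),(.06,-.06,.006),(-.195,-.06,.006),(-.195,.06,.006)],(0,255,255)); pl(v,[(0,0,.03),(0,0,.105)],(0,0,255))
  a=np.linspace(0,2*np.pi,60)
  for V,R,zr,rf,ze in((vl,.042,.048,.038,.044),(vs,.03,.05,.026,.058)):
    pl(V,[(R*np.cos(t),R*np.sin(t),zr) for t in a],(0,0,255)); pl(V,[(rf*np.cos(t),rf*np.sin(t),0) for t in a],(255,0,0))
    for q in(.0195,.0125): pl(V,[(.13+q*np.cos(t),q*np.sin(t),ze+.0035) for t in a],(0,0,255))
  return I
I=ov(p,p["color"][:,:,::-1].copy()); cv2.imwrite("pics/ovt.png",I[280:540,360:960])
I=ov(s,s["color"][:,:,::-1].copy()); cv2.imwrite("pics/ovs.png",I[230:650,400:900])
E
```

```text
stand [0.60745355 0.02261448 0.13787132] [[-0.1, -0.8], [0.2, -1.4], [0.3, -0.4], [0.0, -0.4], [0.4, -0.6], [0.2, -0.1], [0.8, -0.8], [0.6, -0.1]]
tip in top [318.35375154 169.43733794] base [318.69154479 173.42682501] crop tip [141.76875771 122.18668971]
L [0.51417935 0.27755801 0.2242481 ] [[0.5, -1.0], [-0.3, -0.9], [0.7, -0.2], [0.2, -0.7]]
S [ 0.49136893 -0.27708769  0.18697163] [[0.3, 0.0], [-0.5, -0.3], [0.8, -0.2], [-0.5, -0.3]]
```

View pics/ovt.png

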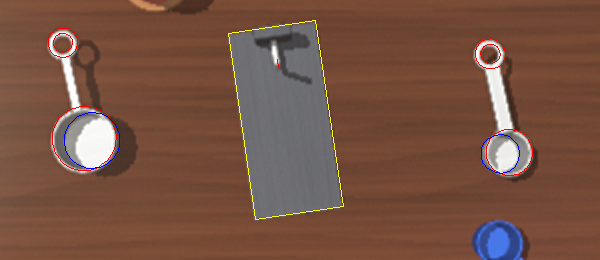

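View pics/ovs.png

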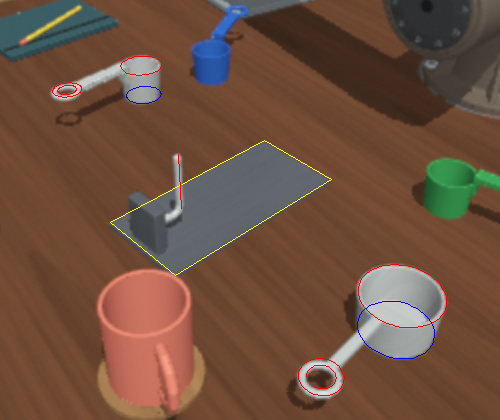

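```bash
cat > mv.py <<'E'
from fit import *
from scipy.spatial.transform import Rotation as Ro
def go(target,yaw):
    s=telemetry.read_state(); e=np.array(s["eef_pos"]);R=Ro.from_rotvec(s["orientation"]).as_matrix()
    ty=np.arctan2(R[1,1],R[0,1]) # tool y heading
    d=(yaw+np.pi/2-ty+np.pi/2)%np.pi-np.pi/2
    print("t",s["time_s"],"eef",np.round(e,4),"toolz",np.round(R[:,2],3),"gap",round(s["finger_gap"],3),"F",np.round(s["contact_force"],1),"q6",round(s["joint_pos"][5],2))
    print("xyz",np.round((np.array(target)-e)/.2,3),"roll",round(d/(np.pi/2),4),"deg",round(np.degrees(d),1))
E
python3 - <<'E'
from mv import *
v,vl,vs=np.load("poses.npy")
g=pose(vl,(.065,0,0)); print(g); go((g[0],g[1],.044+.006),vl[2])
E
```

```text
[0.57755185 0.29201228 0.        ]
t 0.9 eef [ 0.1564 -0.6052  0.2563] toolz [ 0. -0. -1.] gap 1.001 F [-1.  -0.1 -0.1] q6 -0.11
xyz [ 2.106  4.486 -1.032] roll -0.0182 deg -1.6
```

```bash
python3 -m handwheel '[{"gripper":1,"xyz":[0.25,0.15,0],"roll":0},{"gripper":1,"xyz":[0.5,0.3,0],"roll":0},{"gripper":1,"xyz":[0.75,0.45,0],"roll":0},{"gripper":1,"xyz":[1,0.6,0],"roll":0},{"gripper":1,"xyz":[1,0.6,0],"roll":0}]' 80; python3 -m handwheel '[{"gripper":1,"xyz":[0.2,0.2,0],"roll":0},{"gripper":1,"xyz":[0.4,0.4,0],"roll":0},{"gripper":1,"xyz":[0.6,0.6,0],"roll":0},{"gripper":1,"xyz":[0.8,0.8,0],"roll":0},{"gripper":1,"xyz":[1,1,0],"roll":0}]'; python3 -m handwheel '[{"gripper":1,"xyz":[0,0.25,0],"roll":0},{"gripper":1,"xyz":[0,0.5,0],"roll":0},{"gripper":1,"xyz":[0,0.75,0],"roll":0},{"gripper":1,"xyz":[0,1,0],"roll":0},{"gripper":1,"xyz":[0,1,0],"roll":0}]'
```

```text
time_s: 1.4
eef_pos: [0.3587, -0.4833, 0.2565]
orientation: [3.116, 0.398, 0.0]
contact_force: [0.7, -1.3, -1.0]
finger_gap: 1.0
time_s: 1.9
eef_pos: [0.5343, -0.3067, 0.2565]
orientation: [3.116, 0.396, 0.0]
contact_force: [0.2, -1.4, 0.7]
finger_gap: 0.999
time_s: 2.4
eef_pos: [0.5327, -0.1035, 0.2567]
orientation: [-3.115, -0.403, 0.0]
contact_force: [-0.3, 0.3, -0.1]
finger_gap: 1.002
```

```bash
python3 -m handwheel '[{"gripper":1,"xyz":[0,0.25,0],"roll":0},{"gripper":1,"xyz":[0,0.5,0],"roll":0},{"gripper":1,"xyz":[0,0.75,0],"roll":0},{"gripper":1,"xyz":[0,1,0],"roll":0},{"gripper":1,"xyz":[0,1,0],"roll":0}]'; python3 -m handwheel '[{"gripper":1,"xyz":[0,0.2,0],"roll":0},{"gripper":1,"xyz":[0,0.4,0],"roll":0},{"gripper":1,"xyz":[0,0.6,0],"roll":0},{"gripper":1,"xyz":[0,0.8,0],"roll":0},{"gripper":1,"xyz":[0,0.8,0],"roll":0}]'; python3 - <<'E'
from mv import *
v,vl,vs=np.load("poses.npy")
g=pose(vl,(.065,0,0)); print(g); go((g[0],g[1],.044+.006),vl[2])
E
```

```text
time_s: 2.9
eef_pos: [0.5329, 0.0959, 0.2564]
orientation: [-3.115, -0.403, -0.001]
contact_force: [-0.4, 0.0, 0.4]
finger_gap: 0.999
time_s: 3.4
eef_pos: [0.5334, 0.2544, 0.2562]
orientation: [-3.116, -0.4, -0.001]
contact_force: [0.3, -0.1, -0.4]
finger_gap: 1.0
[0.57755185 0.29201228 0.        ]
t 3.4 eef [0.5334 0.2544 0.2562] toolz [ 0.001  0.001 -1.   ] gap 1.0 F [ 0.3 -0.1 -0.4] q6 1.65
xyz [ 0.221  0.188 -1.031] roll -0.0199 deg -1.8
```

```bash
python3 -m handwheel '[{"gripper":1,"xyz":[0.22,0.19,0],"roll":-0.02},{"gripper":1,"xyz":[0.22,0.19,-0.2],"roll":-0.02},{"gripper":1,"xyz":[0.22,0.19,-0.4],"roll":-0.02},{"gripper":1,"xyz":[0.22,0.19,-0.6],"roll":-0.02},{"gripper":1,"xyz":[0.22,0.19,-0.8],"roll":-0.02},{"gripper":1,"xyz":[0.22,0.19,-0.9],"roll":-0.02},{"gripper":1,"xyz":[0.22,0.19,-1],"roll":-0.02},{"gripper":1,"xyz":[0.22,0.19,-1],"roll":-0.02}]';  python3 - <<'E'
from mv import *
v,vl,vs=np.load("poses.npy")
g=pose(vl,(.065,0,0)); go((g[0],g[1],.044+.006),vl[2])
p=imaging.read_camera("top");save(p,"a1.png",(160,120,280,240),4)
p=imaging.read_camera("scene");save(p,"a2.png",(300,200,440,320),4)
E
```

```text
time_s: 4.2
eef_pos: [0.5767, 0.2878, 0.0537]
orientation: [3.121, 0.345, -0.007]
contact_force: [-0.3, -0.6, 0.3]
finger_gap: 1.001
t 4.2 eef [0.5767 0.2878 0.0537] toolz [-0.004 -0.002 -1.   ] gap 1.001 F [-0.3 -0.6  0.3] q6 1.71
xyz [ 0.004  0.021 -0.019] roll 0.0025 deg 0.2
```

View pics/a2.png

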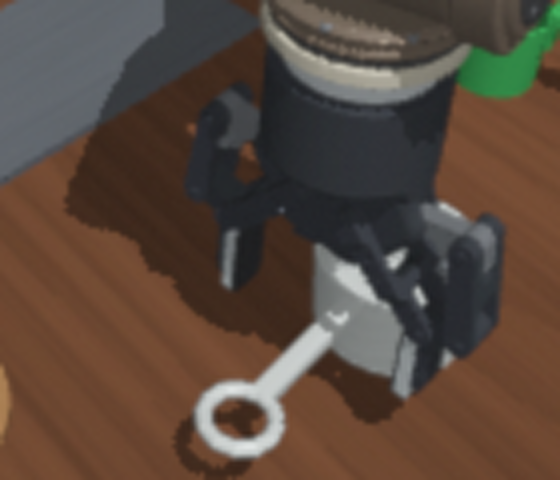

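The open jaws straddle the handle at about (310,330) in the crop. I'll close them now.

```bash
python3 -m handwheel '[{"gripper":1,"xyz":[0,0.01,-0.02],"roll":0},{"gripper":0.3,"xyz":[0,0.01,-0.02],"roll":0},{"gripper":0,"xyz":[0,0.01,-0.02],"roll":0},{"gripper":0,"xyz":[0,0.01,-0.02],"roll":0},{"gripper":0,"xyz":[0,0.01,-0.02],"roll":0},{"gripper":0,"xyz":[0,0.01,-0.02],"roll":0},{"gripper":0,"xyz":[0,0.01,-0.02],"roll":0},{"gripper":0,"xyz":[0,0.01,-0.02],"roll":0},{"gripper":0,"xyz":[0,0.01,-0.02],"roll":0}]' 80;  python3 - <<'E'
from mv import *
v,vl,vs=np.load("poses.npy")
g=pose(vl,(.065,0,0)); go((g[0],g[1],.044+.006),vl[2])
E
```

```text
time_s: 5.2
eef_pos: [0.5772, 0.2916, 0.0525]
orientation: [3.122, 0.347, 0.0]
contact_force: [-1.2, -2.2, 3.3]
finger_gap: 0.092
t 5.2 eef [0.5772 0.2916 0.0525] toolz [ 0. -0. -1.] gap 0.092 F [-1.2 -2.2  3.3] q6 1.72
xyz [ 0.002  0.002 -0.012] roll 0.0018 deg 0.2
```

```bash
python3 -m handwheel '[{"gripper":0,"xyz":[0,0,0.05],"roll":0},{"gripper":0,"xyz":[0,0,0.15],"roll":0},{"gripper":0,"xyz":[0,0,0.3],"roll":0},{"gripper":0,"xyz":[0,0,0.45],"roll":0},{"gripper":0,"xyz":[0,0,0.5],"roll":0},{"gripper":0,"xyz":[0,0,0.5],"roll":0},{"gripper":0,"xyz":[0,0,0.5],"roll":0}]';  python3 - <<'E'
from mv import *
v,vl,vs=np.load("poses.npy")
g=pose(v,(-.065,0,0)); print(g); go((g[0],g[1],.15),v[2])
p=imaging.read_camera("top");save(p,"b1.png",(160,120,280,240),4)
p=imaging.read_camera("scene");save(p,"b2.png",(300,180,460,300),4)
E
```

```text
time_s: 5.9
eef_pos: [0.5767, 0.2915, 0.1513]
orientation: [3.122, 0.347, -0.002]
contact_force: [0.3, 0.1, -1.6]
finger_gap: 0.094
[0.54307035 0.01368121 0.        ]
t 5.9 eef [0.5767 0.2915 0.1513] toolz [-0.001 -0.001 -1.   ] gap 0.094 F [ 0.3  0.1 -1.6] q6 1.72
xyz [-0.168 -1.389 -0.007] roll -0.0532 deg -4.8
```

View pics/b2.png

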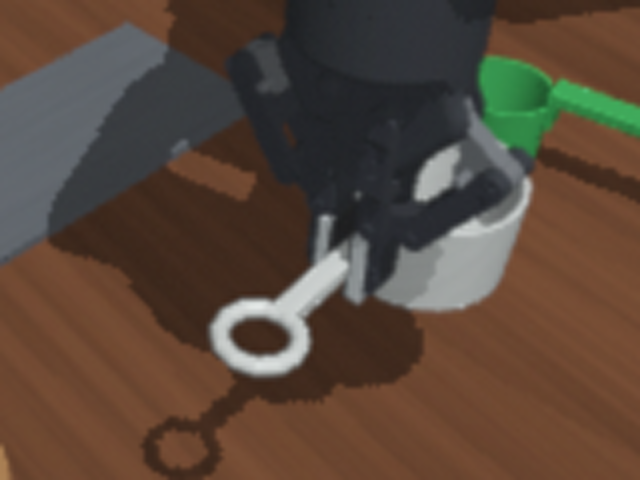

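View pics/b1.png

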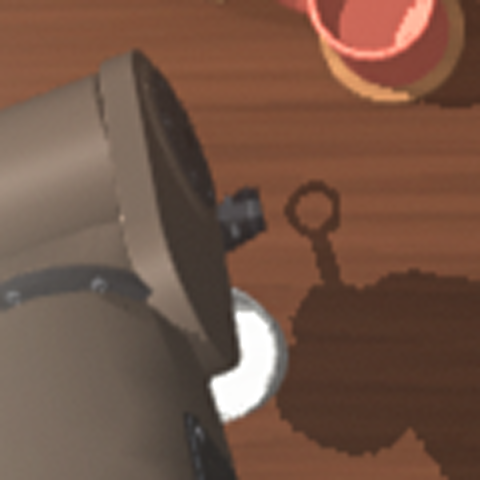

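```bash
python3 -m handwheel '[{"gripper":0,"xyz":[0,-0.1,0],"roll":0},{"gripper":0,"xyz":[0,-0.25,0],"roll":0},{"gripper":0,"xyz":[-0.05,-0.4,0],"roll":-0.01},{"gripper":0,"xyz":[-0.1,-0.55,0],"roll":-0.02},{"gripper":0,"xyz":[-0.15,-0.7,0],"roll":-0.03},{"gripper":0,"xyz":[-0.17,-0.85,0],"roll":-0.05},{"gripper":0,"xyz":[-0.17,-1,0],"roll":-0.05}]'; python3 -m handwheel '[{"gripper":0,"xyz":[0,-0.15,0.05],"roll":0},{"gripper":0,"xyz":[0,-0.25,0.05],"roll":0},{"gripper":0,"xyz":[0,-0.35,0.05],"roll":0},{"gripper":0,"xyz":[0,-0.37,0.05],"roll":0},{"gripper":0,"xyz":[0,-0.37,0.05],"roll":0},{"gripper":0,"xyz":[0,-0.37,0.05],"roll":0}]';  python3 - <<'E'
from mv import *
v,vl,vs=np.load("poses.npy")
g=pose(v,(-.065,0,0)); print(g); go((g[0],g[1],.15),v[2])
p=imaging.read_camera("top");save(p,"d1.png",(260,120,380,240),4)
p=imaging.read_camera("scene");save(p,"d2.png",(240,140,380,260),5)
pickle.dump(p,open("d2.pkl","wb"))
E
```

```text
time_s: 6.7
eef_pos: [0.542, 0.0898, 0.1516]
orientation: [3.134, 0.222, -0.003]
contact_force: [-0.1, -0.5, -2.4]
finger_gap: 0.095
time_s: 7.3
eef_pos: [0.5429, 0.018, 0.162]
orientation: [-3.133, -0.224, 0.001]
contact_force: [-1.1, -0.8, -1.3]
finger_gap: 0.092
[0.54307035 0.01368121 0.        ]
t 7.3 eef [0.5429 0.018  0.162 ] toolz [-0.001  0.    -1.   ] gap 0.092 F [-1.1 -0.8 -1.3] q6 1.34
xyz [ 0.001 -0.021 -0.06 ] roll -0.0031 deg -0.3
```

View pics/d2.png

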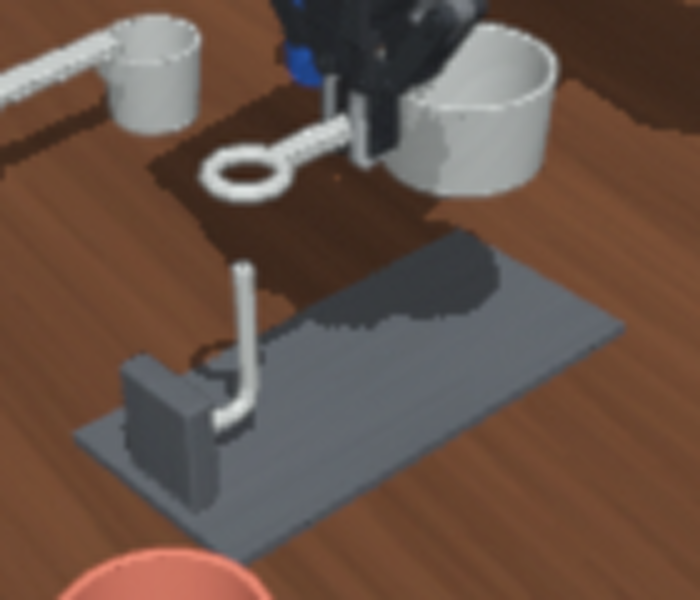

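View pics/d1.png

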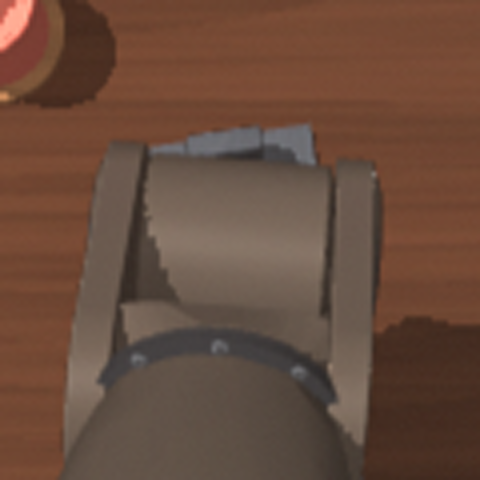

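```bash
python3 - <<'E'
from mv import *
v,vl,vs=np.load("poses.npy")
p=pickle.load(open("d2.pkl","rb"))
e=atz(p,(246/5+240-.4,173/5+140-.4),.1535); t=atz(p,(243/5+240-.4,267/5+140-.4),.1035)
print(e,t,v[:2],e-t)
b=atz(p,(476/5+240-.4,68/5+140-.4),.1535+.004); print("rim",b,"want",pose(v,(-.13,0,0)))
print("yaw",np.arctan2((e-b)[1],(e-b)[0]),v[2])
E
```

```text
[0.60827314 0.02818888 0.1535    ] [0.6096319  0.02353489 0.1035    ] [0.60745355 0.02261448] [-0.00135876  0.004654    0.05      ]
rim [0.47889096 0.01681856 0.1575    ] want [0.47868715 0.00474794 0.        ]
yaw 0.08765651339988562 0.1378713228912611
```

The eye lies over the prong in x. In y it is about 4 mm off, the same as the TCP lag, so I'll correct that while lowering.

```bash
python3 -m handwheel '[{"gripper":0,"xyz":[0,-0.02,0],"roll":0},{"gripper":0,"xyz":[0,-0.02,0],"roll":0},{"gripper":0,"xyz":[0,-0.02,0],"roll":0},{"gripper":0,"xyz":[0,-0.02,-0.1],"roll":0},{"gripper":0,"xyz":[0,-0.02,-0.2],"roll":0},{"gripper":0,"xyz":[0,-0.02,-0.28],"roll":0},{"gripper":0,"xyz":[0,-0.02,-0.34],"roll":0},{"gripper":0,"xyz":[0,-0.02,-0.34],"roll":0},{"gripper":0,"xyz":[0,-0.02,-0.34],"roll":0}]';  python3 - <<'E'
from mv import *
v,vl,vs=np.load("poses.npy")
g=pose(v,(-.065,0,0)); print(g); go((g[0],g[1],.0585),v[2])
p=imaging.read_camera("scene");save(p,"e2.png",(240,140,380,260),5)
E
```

```text
time_s: 8.3
eef_pos: [0.5433, 0.0137, 0.0946]
orientation: [3.133, 0.224, -0.0]
contact_force: [-0.5, -0.5, -1.6]
finger_gap: 0.093
[0.54307035 0.01368121 0.        ]
t 8.3 eef [0.5433 0.0137 0.0946] toolz [-0. -0. -1.] gap 0.093 F [-0.5 -0.5 -1.6] q6 1.33
xyz [-0.001  0.    -0.18 ] roll -0.0032 deg -0.3
```

View pics/e2.png

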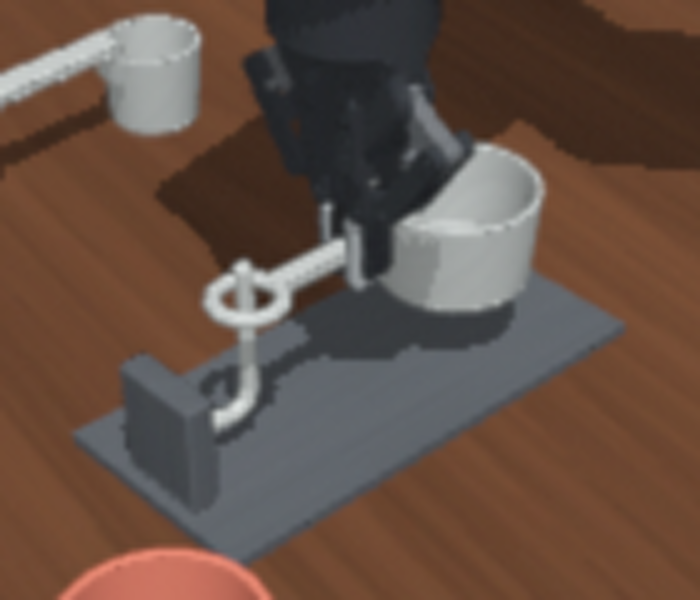

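The ring (248,298 in the crop) surrounds the prong and is centred on it. I'll lower the rest of the way until contact.

```bash
python3 -m handwheel '[{"gripper":0,"xyz":[0,0,-0.06],"roll":0},{"gripper":0,"xyz":[0,0,-0.12],"roll":0},{"gripper":0,"xyz":[0,0,-0.16],"roll":0},{"gripper":0,"xyz":[0,0,-0.17],"roll":0},{"gripper":0,"xyz":[0,0,-0.175],"roll":0},{"gripper":0,"xyz":[0,0,-0.18],"roll":0},{"gripper":0,"xyz":[0,0,-0.18],"roll":0},{"gripper":0,"xyz":[0,0,-0.18],"roll":0}]';  python3 - <<'E'
from mv import *
v,vl,vs=np.load("poses.npy")
g=pose(v,(-.065,0,0)); go((g[0],g[1],.0585),v[2])
p=imaging.read_camera("scene");save(p,"f2.png",(240,140,380,260),5)
E
```

```text
time_s: 9.15
eef_pos: [0.5431, 0.0136, 0.0586]
orientation: [3.133, 0.224, 0.0]
contact_force: [-0.0, -0.7, 0.5]
finger_gap: 0.095
t 9.15 eef [0.5431 0.0136 0.0586] toolz [ 0. -0. -1.] gap 0.095 F [-0.  -0.7  0.5] q6 1.33
xyz [-0.     0.    -0.001] roll -0.0032 deg -0.3
```

View pics/f2.png

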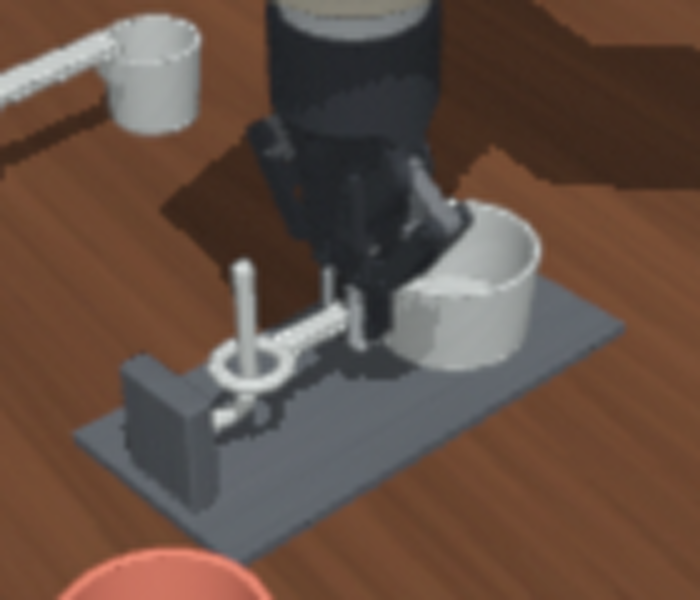

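It has touched down: the force went from -1.6 to +0.5 N. The ring is low on the prong, so I'll release and rise.

```bash
python3 -m handwheel '[{"gripper":0.2,"xyz":[0,0,0],"roll":0},{"gripper":0.4,"xyz":[0,0,0],"roll":0},{"gripper":0.6,"xyz":[0,0,0],"roll":0},{"gripper":0.6,"xyz":[0,0,0],"roll":0},{"gripper":0.6,"xyz":[0,0,0],"roll":0},{"gripper":0.6,"xyz":[0,0,0.15],"roll":0},{"gripper":0.6,"xyz":[0,0,0.35],"roll":0},{"gripper":0.6,"xyz":[0,0,0.6],"roll":0},{"gripper":1,"xyz":[0,0,0.7],"roll":0},{"gripper":1,"xyz":[0,-0.2,0.7],"roll":0},{"gripper":1,"xyz":[0,-0.45,0.7],"roll":0},{"gripper":1,"xyz":[0,-0.7,0.7],"roll":0}]'; python3 -m handwheel '[{"gripper":1,"xyz":[0,-0.25,0],"roll":0},{"gripper":1,"xyz":[0,-0.5,0],"roll":0},{"gripper":1,"xyz":[0,-0.7,0],"roll":0},{"gripper":1,"xyz":[0,-0.7,0],"roll":0},{"gripper":1,"xyz":[0,-0.7,0],"roll":0}]'
python3 - <<'E'
from mv import *
v,vl,vs=np.load("poses.npy")
g=pose(vs,(.065,0,0)); print(g);go((g[0],g[1],.058+.008),vs[2])
p=imaging.read_camera("scene");save(p,"g2.png",(240,140,380,260),5);pickle.dump(p,open("g2.pkl","wb"))
p=imaging.read_camera("top");save(p,"g1.png",(270,130,390,250),5);pickle.dump(p,open("g1.pkl","wb"))
E
```

```text
time_s: 10.4
eef_pos: [0.543, -0.1276, 0.1987]
orientation: [3.133, 0.227, 0.001]
contact_force: [0.7, 0.4, 0.2]
finger_gap: 0.999
time_s: 10.9
eef_pos: [0.5427, -0.267, 0.1979]
orientation: [-3.133, -0.221, 0.001]
contact_force: [-0.3, 0.8, -0.9]
finger_gap: 0.998
[ 0.55523609 -0.26500522  0.        ]
t 10.9 eef [ 0.5427 -0.267   0.1979] toolz [-0.001  0.    -1.   ] gap 0.998 F [-0.3  0.8 -0.9] q6 0.86
xyz [ 0.063  0.01  -0.66 ] roll 0.0293 deg 2.6
```

View pics/g2.png

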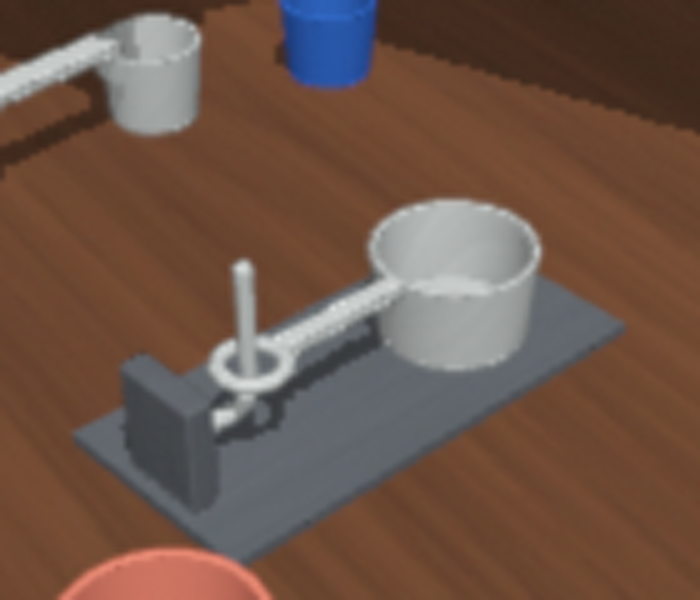

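View pics/g1.png

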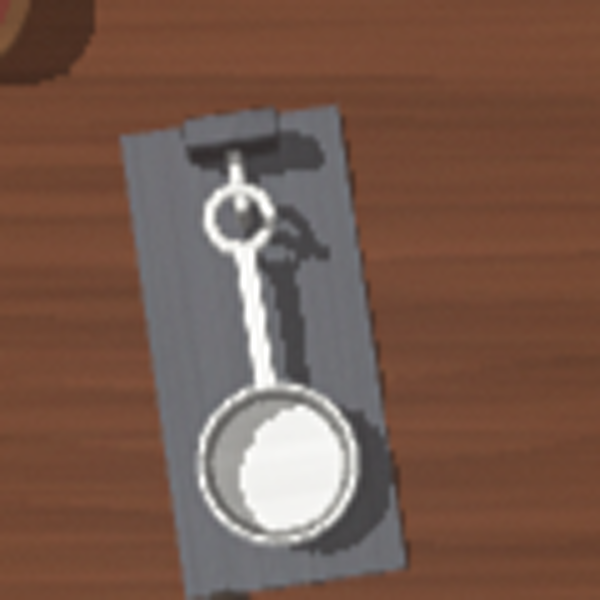

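```bash
python3 -m handwheel '[{"gripper":1,"xyz":[0.063,0.01,0],"roll":0.03},{"gripper":1,"xyz":[0.063,0.01,-0.1],"roll":0.03},{"gripper":1,"xyz":[0.063,0.01,-0.25],"roll":0.03},{"gripper":1,"xyz":[0.063,0.01,-0.4],"roll":0.03},{"gripper":1,"xyz":[0.063,0.01,-0.5],"roll":0.03},{"gripper":1,"xyz":[0.063,0.01,-0.6],"roll":0.03},{"gripper":1,"xyz":[0.063,0.01,-0.66],"roll":0.03},{"gripper":1,"xyz":[0.063,0.01,-0.66],"roll":0.03},{"gripper":1,"xyz":[0.063,0.01,-0.66],"roll":0.03}]'
python3 - <<'E'
from mv import *
v,vl,vs=np.load("poses.npy")
g=pose(vs,(.065,0,0));go((g[0],g[1],.058+.008),vs[2])
T=lambda x,y,k,ox,oy:(x/k+ox-.4,y/k+oy-.4)
p=pickle.load(open("g1.pkl","rb"));s=pickle.load(open("g2.pkl","rb"))
L=[(p,(.13,0,.05),T(240,220,5,270,130)),(p,(0,0,.054),T(279,464,5,270,130)),(s,(.13,0,.05),T(252,365,5,240,140)),(s,(0,0,.054),T(455,256,5,240,140))]
v2,r=fit(L,[.48,0,.13]);print("L placed",v2,r.tolist(),"in stand eye off",pose(v2,(.13,0,0))[:2]-v[:2],"want origin",pose(v,(-.13,0,0)))
np.save("lplaced.npy",v2)
p=imaging.read_camera("scene");save(p,"h2.png",(200,80,320,190),5)
E
```

```text
time_s: 11.9
eef_pos: [0.5561, -0.264, 0.067]
orientation: [3.127, 0.299, 0.001]
contact_force: [-0.3, -0.2, -0.4]
finger_gap: 0.998
t 11.9 eef [ 0.5561 -0.264   0.067 ] toolz [ 0. -0. -1.] gap 0.998 F [-0.3 -0.2 -0.4] q6 0.83
xyz [-0.004 -0.005 -0.005] roll -0.0024 deg -0.2
L placed [0.47838185 0.00616551 0.14462481] [[0.1, -1.0], [-0.1, -0.9], [0.6, -0.3], [0.6, -2.1]] in stand eye off [-0.00042889  0.00228678] want origin [0.47868715 0.00474794 0.        ]
```

View pics/h2.png

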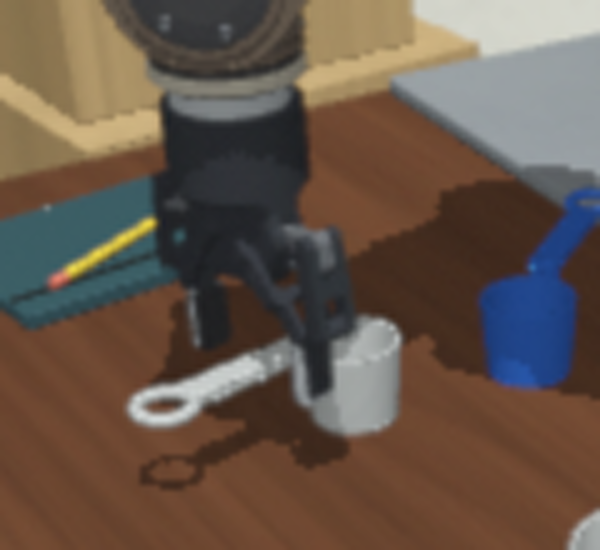

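The jaws straddle the steel small scoop's handle; the blue decoy is off to the right. I'll grip and lift.

```bash
python3 -m handwheel '[{"gripper":0.5,"xyz":[0,0,0],"roll":0},{"gripper":0,"xyz":[0,0,0],"roll":0},{"gripper":0,"xyz":[0,0,0],"roll":0},{"gripper":0,"xyz":[0,0,0],"roll":0},{"gripper":0,"xyz":[0,0,0],"roll":0},{"gripper":0,"xyz":[0,0,0],"roll":0},{"gripper":0,"xyz":[0,0,0],"roll":0}]' 80; python3 -m handwheel '[{"gripper":0,"xyz":[0,0,0.05],"roll":0},{"gripper":0,"xyz":[0,0,0.15],"roll":0},{"gripper":0,"xyz":[0,0,0.3],"roll":0},{"gripper":0,"xyz":[0,0,0.45],"roll":0},{"gripper":0,"xyz":[0,0,0.5],"roll":0},{"gripper":0,"xyz":[0,0,0.5],"roll":0},{"gripper":0,"xyz":[0,0,0.5],"roll":0}]'
python3 - <<'E'
from mv import *
v,vl,vs=np.load("poses.npy");v2=np.load("lplaced.npy")
g=pose(v,(-.065,0,0));go((g[0],g[1],.166),v[2])
p=imaging.read_camera("scene");save(p,"i2.png",(200,80,320,190),5)
E
```

```text
time_s: 12.65
eef_pos: [0.5558, -0.2643, 0.0664]
orientation: [3.127, 0.298, 0.0]
contact_force: [1.1, 0.2, 3.5]
finger_gap: 0.189
time_s: 13.35
eef_pos: [0.5553, -0.2642, 0.1654]
orientation: [-3.127, -0.298, 0.001]
contact_force: [1.1, -0.1, -1.7]
finger_gap: 0.191
t 13.35 eef [ 0.5553 -0.2642  0.1654] toolz [-0.001  0.001 -1.   ] gap 0.191 F [ 1.1 -0.1 -1.7] q6 0.83
xyz [-0.061  1.389  0.003] roll -0.0331 deg -3.0
```

View pics/i2.png

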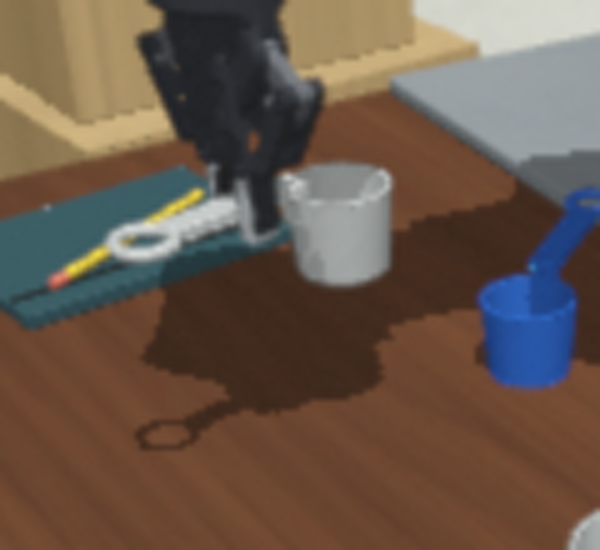

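```bash
python3 -m handwheel '[{"gripper":0,"xyz":[0,0.1,0.03],"roll":0},{"gripper":0,"xyz":[0,0.25,0.03],"roll":0},{"gripper":0,"xyz":[-0.02,0.4,0.03],"roll":-0.01},{"gripper":0,"xyz":[-0.04,0.55,0.03],"roll":-0.02},{"gripper":0,"xyz":[-0.06,0.7,0.03],"roll":-0.03},{"gripper":0,"xyz":[-0.06,0.85,0.03],"roll":-0.03},{"gripper":0,"xyz":[-0.06,1,0.03],"roll":-0.03}]'; python3 -m handwheel '[{"gripper":0,"xyz":[0,0.15,0],"roll":0},{"gripper":0,"xyz":[0,0.25,0],"roll":0},{"gripper":0,"xyz":[0,0.35,0],"roll":0},{"gripper":0,"xyz":[0,0.39,0],"roll":0},{"gripper":0,"xyz":[0,0.39,0],"roll":0},{"gripper":0,"xyz":[0,0.39,0],"roll":0},{"gripper":0,"xyz":[0,0.39,0],"roll":0}]';  python3 - <<'E'
from mv import *
v,vl,vs=np.load("poses.npy")
g=pose(v,(-.0645,0,0)); print(g); go((g[0],g[1],.0764),v[2])
p=imaging.read_camera("scene");save(p,"j2.png",(240,120,380,240),5)
pickle.dump(p,open("j2.pkl","wb"))
E
```

```text
time_s: 14.1
eef_pos: [0.543, -0.0623, 0.1717]
orientation: [-3.133, -0.224, 0.002]
contact_force: [-0.4, -1.1, -1.1]
finger_gap: 0.186
time_s: 14.8
eef_pos: [0.5437, 0.0129, 0.1722]
orientation: [3.134, 0.223, -0.0]
contact_force: [-0.7, 0.0, -1.3]
finger_gap: 0.186
[0.54356561 0.01374993 0.        ]
t 14.8 eef [0.5437 0.0129 0.1722] toolz [-0. -0. -1.] gap 0.186 F [-0.7  0.  -1.3] q6 1.33
xyz [-0.001  0.004 -0.479] roll -0.0027 deg -0.2
```

View pics/j2.png

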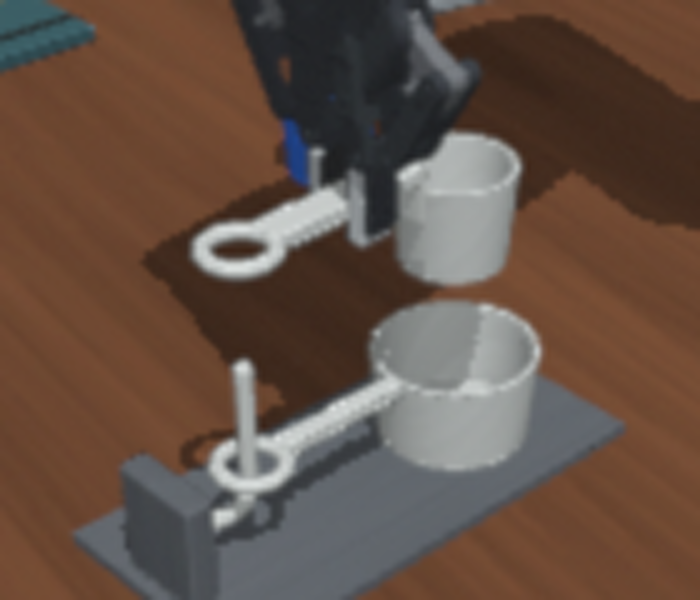

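```bash
python3 - <<'E'
from mv import *
v,vl,vs=np.load("poses.npy")
p=pickle.load(open("j2.pkl","rb"))
ze=.1722-.0084
e=atz(p,(239/5+240-.4,250/5+120-.4),ze); t=atz(p,(243/5+240-.4,367/5+120-.4),.1035)
print(e,t,v[:2],e-t)
# rim centre consistency
print("pred eye px crop",(proj(p,(v[0],v[1],ze))-[240,120]+.4)*5)
b=pose(v,(-.13,0,ze-.008)); print("pred rim px crop",(proj(p,b)-[240,120]+.4)*5)
E
```

```text
[0.60948143 0.02550451 0.1638    ] [0.6096319  0.02353489 0.1035    ] [0.60745355 0.02261448] [-0.00015047  0.00196962  0.0603    ]
pred eye px crop [239.55821796 245.60419909]
pred rim px crop [460.3197092  160.75386273]
```

The eye is within 2 mm of the prong axis. I'll lower partway and look.

```bash
python3 -m handwheel '[{"gripper":0,"xyz":[0,0,-0.08],"roll":0},{"gripper":0,"xyz":[0,0,-0.16],"roll":0},{"gripper":0,"xyz":[0,0,-0.24],"roll":0},{"gripper":0,"xyz":[0,0,-0.3],"roll":0},{"gripper":0,"xyz":[0,0,-0.34],"roll":0},{"gripper":0,"xyz":[0,0,-0.36],"roll":0},{"gripper":0,"xyz":[0,0,-0.36],"roll":0},{"gripper":0,"xyz":[0,0,-0.36],"roll":0}]';  python3 - <<'E'
from mv import *
v,vl,vs=np.load("poses.npy")
g=pose(v,(-.0645,0,0)); go((g[0],g[1],.0764),v[2])
p=imaging.read_camera("scene");save(p,"k2.png",(240,140,380,260),5)
E
```

```text
time_s: 15.65
eef_pos: [0.544, 0.0136, 0.1007]
orientation: [3.133, 0.224, 0.001]
contact_force: [0.0, 0.7, -1.0]
finger_gap: 0.189
t 15.65 eef [0.544  0.0136 0.1007] toolz [ 0.001 -0.    -1.   ] gap 0.189 F [ 0.   0.7 -1. ] q6 1.33
xyz [-0.002  0.001 -0.122] roll -0.0032 deg -0.3
```

View pics/k2.png

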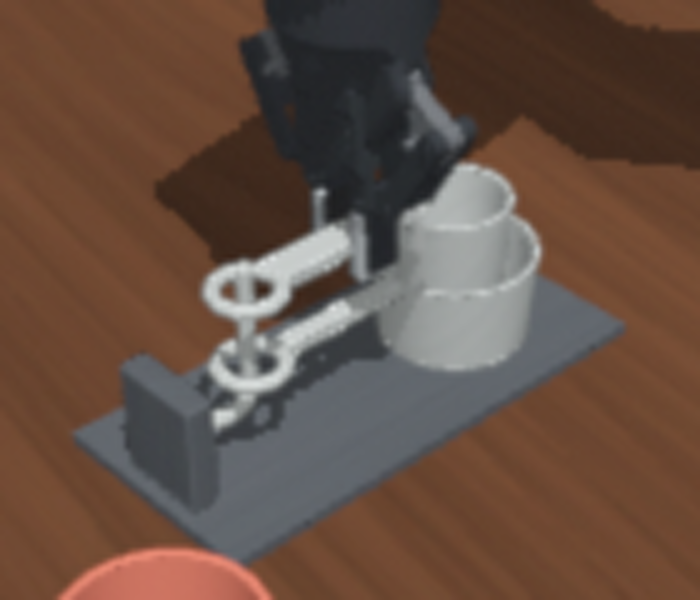

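The prong is through the small ring (247,290) and the small bowl is inside the large one. I'll lower the last 24 mm.

```bash
python3 -m handwheel '[{"gripper":0,"xyz":[0,0,-0.04],"roll":0},{"gripper":0,"xyz":[0,0,-0.08],"roll":0},{"gripper":0,"xyz":[0,0,-0.1],"roll":0},{"gripper":0,"xyz":[0,0,-0.11],"roll":0},{"gripper":0,"xyz":[0,0,-0.118],"roll":0},{"gripper":0,"xyz":[0,0,-0.12],"roll":0},{"gripper":0,"xyz":[0,0,-0.12],"roll":0},{"gripper":0,"xyz":[0,0,-0.12],"roll":0}]';  python3 - <<'E'
from mv import *
v,vl,vs=np.load("poses.npy")
g=pose(v,(-.0645,0,0)); go((g[0],g[1],.0764),v[2])
p=imaging.read_camera("scene");save(p,"l2.png",(240,140,380,260),5)
E
```

```text
time_s: 16.5
eef_pos: [0.5439, 0.0136, 0.0766]
orientation: [3.133, 0.224, 0.001]
contact_force: [1.0, 0.6, 1.8]
finger_gap: 0.189
t 16.5 eef [0.5439 0.0136 0.0766] toolz [ 0.001 -0.    -1.   ] gap 0.189 F [1.  0.6 1.8] q6 1.33
xyz [-0.001  0.001 -0.001] roll -0.0032 deg -0.3
```

View pics/l2.png

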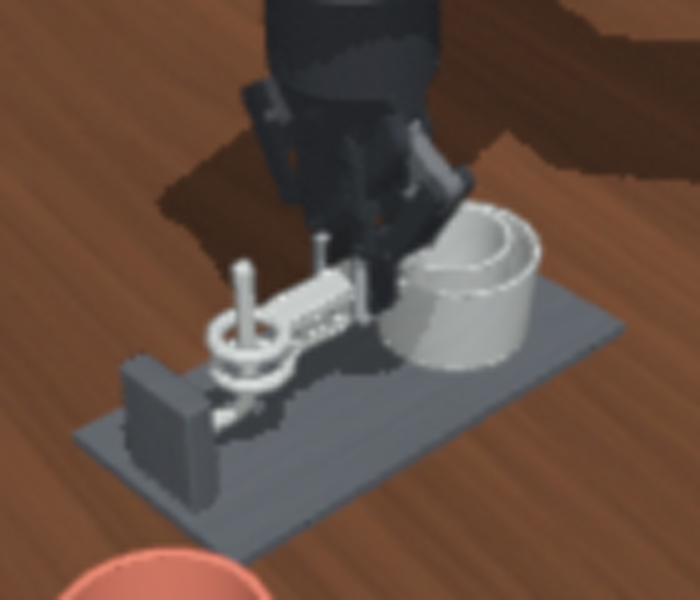

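It is nested and the force shows contact (+1.8 N). I'll release and clear the area.

```bash
python3 -m handwheel '[{"gripper":0.3,"xyz":[0,0,0],"roll":0},{"gripper":0.5,"xyz":[0,0,0],"roll":0},{"gripper":0.7,"xyz":[0,0,0],"roll":0},{"gripper":0.7,"xyz":[0,0,0],"roll":0},{"gripper":0.7,"xyz":[0,0,0],"roll":0},{"gripper":0.7,"xyz":[0,0,0.15],"roll":0},{"gripper":0.7,"xyz":[0,0,0.35],"roll":0},{"gripper":0.7,"xyz":[0,0,0.6],"roll":0},{"gripper":0.7,"xyz":[0,0,0.7],"roll":0},{"gripper":0.7,"xyz":[0,-0.2,0.7],"roll":0},{"gripper":0.7,"xyz":[0,-0.45,0.7],"roll":0},{"gripper":0.7,"xyz":[0,-0.7,0.7],"roll":0}]'; python3 -m handwheel '[{"gripper":0.7,"xyz":[0,-0.25,0],"roll":0},{"gripper":0.7,"xyz":[0,-0.5,0],"roll":0},{"gripper":0.7,"xyz":[0,-0.7,0],"roll":0},{"gripper":0.7,"xyz":[0,-0.7,0],"roll":0},{"gripper":0.7,"xyz":[0,-0.7,0],"roll":0}]'
python3 - <<'E'
from mv import *
p=imaging.read_camera("scene");q=imaging.read_camera("top")
def crop(p,b,k): 
    x0,y0,x1,y1=b;return cv2.resize(p["color"][y0:y1,x0:x1,::-1].copy(),None,fx=k,fy=k,interpolation=cv2.INTER_CUBIC)
cv2.imwrite("pics/m.png",np.hstack([crop(p,(230,150,370,330),3),crop(q,(230,90,360,270),3)]))
for n,c in(("scene0",p),("top0",q)):
    o=pickle.load(open(n+".pkl","rb")); print(n,models.place_of("mug",c)[0]["point"])
E
```

```text
time_s: 17.75
eef_pos: [0.5436, -0.1276, 0.2168]
orientation: [3.133, 0.227, 0.001]
contact_force: [0.2, -0.1, 0.2]
finger_gap: 0.703
time_s: 18.25
eef_pos: [0.5433, -0.267, 0.2159]
orientation: [-3.133, -0.221, 0.001]
contact_force: [-0.4, 0.2, 0.3]
finger_gap: 0.703
scene0 [274.2, 303.1]
top0 [259.8, 126.8]
```

View pics/m.png

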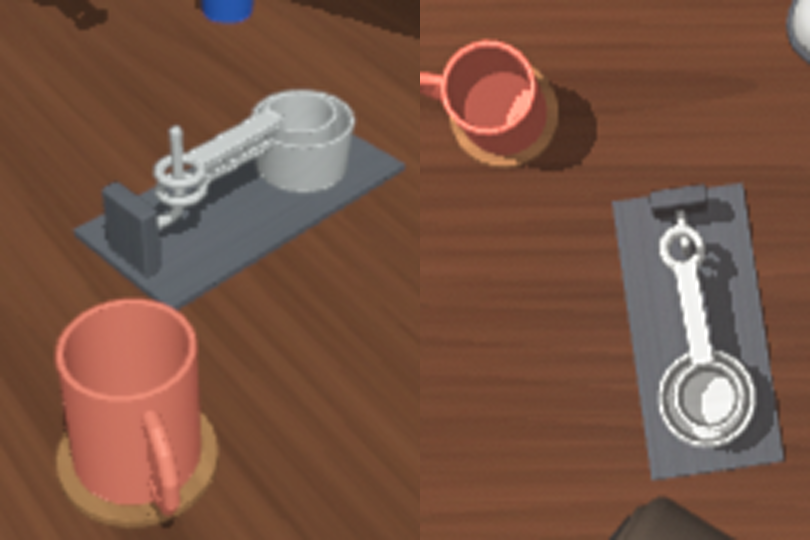

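Both rings are over the prong (scene crop (180,175), top crop (681,246)). The bowls are nested and concentric at (706,397), and the mug is where it was. I'm handing in.

```bash
python3 -c "
from station import robot; print(robot.hand_in())"
```

```text
the job is handed in; nothing more can be done
None
```

The job is handed in, with both steel scoops on the hook. `hand_in` reports no verdict, so this rests on my own last checks.

- **What I did:** I set the large scoop's eye over the hook with its bowl on the base plate. Then I hung the small steel scoop on the same hook with its bowl inside the large one. I left the blue and green look-alikes alone.
- **Large scoop:** After release, its fitted pose put the eye about 2 mm from the hook axis. One measured point in that fit, the rim in the scene picture, was about 2 pixels off, and the rest were within about 1 pixel.
- **Small scoop:** Before lowering, its eye measured about 2 mm from the prong in the scene picture.
- **Final check:** I judged the end state by eye from the last pictures and did not refit it. Both rings are over the prong, the bowls are nested and concentric, and both look upright.
- **Mug:** It looks unmoved, and the network's point for it shifted by no more than about 3 pixels, which I take as its own scatter.
- **Robot:** The gripper is clear of everything. The last move ended at 18.25 s on the robot's clock, well inside the 64 s limit.

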